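# Fetch the peeler from the tilt-out bin and park it under the blade hood

### The job

Pull the green tilt-out bin right forward by its bar handle until it stops, lift out the peeler lying in it, and lay the peeler gently down flat on the blue mat and let go. Then take it again by the rear end of its handle and slide it, lying flat and blade first, into the open mouth of the low grey blade hood with the bluish roof until its tip is at or almost at the back wall, with only the end of the handle sticking out, and let go. Do not knock or shift the two jars that stand beside the bin.

Things in the scene. Friction and masses are not known exactly. Their poses are not given: they have to be found in the camera images.
- bin_unit: Fixed white housing with a wooden roof, 124 x 204 x 132 mm (x, y, z); origin at the centre of its underside on the table, front at its own -x (towards the robot). Its roof covers the shut bin but for a 25 mm slot behind the panel, so the inside is reached only with the bin tilted out.
- bin (a joint): Tilt of the green bin about its lower front edge: 0 = shut (start), 0.7 rad = fully out at its stop, top towards the robot. A friction hinge (0.4 N m) keeps it where it is left; it takes 4 to 7 N at the handle. Green front panel 194 mm wide, 106 mm high, white cheeks (172 mm between), open top.
- bin_handle (a point): Middle of the steel bar handle on the bin's front: 11 mm thick, 110 mm long along the unit's y, 45 mm out from the panel; when shut it is 114 mm above the table and the panel's top 4 mm above it. Can be pinched from above, a finger before and behind it; leaning a little with the bin as it tilts helps. Position and axes turn with the bin.
- bin_pivot (a point): Middle of the bin's pivot line (along the unit's y), 12 mm above the table. Its axes turn with the bin: x into the unit, z up along the panel; at tilt 0 they match the unit's. In them the handle bar is at x = -49, z = 102 mm.
- bin_cradle (a point): Inside the bin, turns with it: bottom of the cradle notches, midway between two white ribs (5 mm thick, 82 mm apart along y) that carry the peeler across the bin. Axes as bin_pivot, where it lies at x = 50, y = -29, z = 66 mm. Notches 26 mm wide (x), horns 12 mm high; the panel's inside is 48 mm before it (-x), the bin floor 36 mm below it.
- peeler_handle (a point): Middle of the peeler's green handle (100 x 20 x 13 mm), half-way through its thickness. Own x runs to the blade, z through the thickness. It starts in the notches, blade to the unit's +y, and stays there as the bin tilts. There the handle's rear end is hemmed in by rib and cheek; only its middle can be gripped, best with the gripper leaning as the bin does.
- peeler_tip (a point): Tip of the peeler's steel blade end, 108 mm from the middle of the handle along the peeler. The whole peeler is 158 mm long, at most 21 mm wide, 13 mm thick, 40 to 75 g.
- mat: Fixed flat blue mat 170 x 140 x 4 mm (x, y, z) on the table, left or right of the bin; origin at the centre of its underside.
- dock: Fixed low blade hood on the other side from the mat: grey walls, bluish see-through flat roof, no floor (the peeler slides on the table); 134 x 52 x 32 mm, with 4 mm high flanges to 38 mm either side. Origin: centre of its underside. Mouth at x = -67 mm, roughly towards the robot, 42 mm wide, 28 mm high inside; back wall's inner face at x = +62 mm.
- jar_center (a point): Centre of a bystander: clear jar with a green lid, 69 mm across, 84 mm tall, standing loose. To be left alone.
- spice_center (a point): Centre of a bystander: spice jar with a yellow cap, 43 mm across, 102 mm tall, standing loose. To be left alone.
Mind the look-alikes: they are no part of the job. Of the things that look like the mat, the larger one is meant. Of the things that look like the dock, the larger one is meant.

How it is judged:
By the outcome, as a careful person would: the job done as asked, in the order asked, and still so for the second after the job is handed in, with the robot touching nothing.
It also fails if it takes over 72 s, if anything falls off the work surface, if the arm or the gripper's body presses on something with over 40 N, if the wrist force passes 120 N, or if a joint passes its speed limit or range.

### The arm

A 7-joint arm with a two-finger parallel gripper is mounted at the origin on a cart in front of the work surface, level with it; the furniture and walls round the work are solid. World frame = base frame: x ahead of the robot, y to its left, z up, the work surface at z = 0. Lengths are in m, angles in rad, forces in N, time in s.
With the tool pointing down it reaches from about 0.4 to 0.85 m from the base axis. Payload 4.5 kg.
Tool frame: the origin (TCP) lies at the very end of the fingers, on their centre line; the grasp point (between the pads) lies 19 mm behind it (tcp_to_grasp is the z of the grasp point in the tool frame, in m); z points along the fingers, y is the line along which they close (so a half turn about z gives the same grasp; the last joint's range is limited). The gripper opens to 88 mm and grips with 3 to 60 N. Pads are 18 mm wide; open, the fingers measure 123 mm over their backs; the gripper's body (75 mm by 187 mm) begins 45 mm behind the grasp point.
Start: joints at [-1.242, 0.689, -0.195, 1.565, 0.157, 0.902, -0.215], TCP at [0.182, 0.598, 0.239] pointing down, gripper open.
Joint ranges: [-3.01, 3.01], [-0.46, 2.08], [-1.47, 1.51], [0.13, 2.56], [-1, 4.14], [0.04, 2.09], [-2.66, 2.66]. Speed limits (rad/s): [2.57, 2.57, 3.14, 3.14, 3.14, 3.14, 3.14].

### API

Orientations are given as a unit quaternion [x, y, z, w].
In Python, from plant import * gives the robot as it stands. The module is installed in compiled form; this text tells all that it offers.
- The arm moves only by the shell command python3 -m jog 'ROWS' [OPENING] [FORCE]. ROWS is JSON, a list that holds one entry, the list of rows, each a list of 6 numbers: the shift along the tool's x, y, z in m, then the turn, a rotation vector about the tool's x, y, z in rad. In form: [[[dx, dy, dz, ax, ay, az], ...]]. A call has 1 to 12 rows; each row shifts and turns the commanded pose from where the row before left it, along the tool's axes as they then stand; what a row does not reach is not made up. A row lasts 1/8 s, in which the tool goes at most 62.5 mm and 10.7 degrees, less where a joint would pass 70% of its speed; a pose out of reach is approached as far as the arm can. A call with a gripper value outside its range is refused whole. OPENING is the finger opening in m, from 0 to 0.0881, set as the call begins (- or left out, the last holds). The fingers move at their own pace and stop on an object; FORCE is the grip in N (left out, the last holds). Time passes only in rows, so rows that do not move let the fingers close. It gives the time, the measured TCP pose, the force, the opening and the grip force at its end, in the units of the state.
- get_state(): the state, without advancing time (a new reading comes with each control period).
- snapshot(name): name is "side" or "top"; returns a dict with "frame" (384x512x3 uint8, red, green, blue), "mtx" (3x3 intrinsics, pixels), "xyz" and "orientation" of the camera in the world. Camera axes: x right, y down, z forward; pixel columns grow to the right and rows downward; lengths in m; the calibration is good to about 2 mm. A picture is of the moment at which its call begins. There is no depth.
- finish_job(): hands the job in; it is judged then, once.
The state is a dict: "clock": time; "q": joint angles; "qd": joint speeds; "joint_torque": joint torques, N m; "tool_pos": TCP position; "eef_rot": TCP orientation; "contact_force": force on the tool from outside, world axes, zero at the start; "moment": the same for the moment, N m; "opening": opening from 0.0 (shut) to 1.0 (fully open); "finger_force": force on a finger pad.
Only numpy, scipy, OpenCV 4.12 (cv2) and the standard library are available. Lean on these libraries where they do the work, as an engineer would, in place of code of your own. Each camera call takes 0.05 s, during which the arm holds its last target. There are 200 camera calls.

## Working session

There is one attempt and no reset: what is moved stays moved. The work goes in short steps, Python scripts to look and compute and a shell command to move; the robot and the scene stay as the last step left them, time stands still between calls to the robot, and variables do not carry over. Pictures are saved under pics/ and viewed, at most 10 in all, crops included, and the job is handed in when it is done.

```bash
mkdir -p pics
python3 - <<'E'
from plant import *
import cv2
for n in("top","side"):
    s=snapshot(n); cv2.imwrite(f"pics/{n}0.png",s["frame"][:,:,::-1]); print(n,s["mtx"],s["xyz"],s["orientation"])
print(get_state())
E
```

```text
top [[497.9696958    0.         250.04215146]
 [  0.         497.9696958  190.16848083]
 [  0.           0.           1.        ]] [3.47692871e-01 1.20621619e-03 1.54462112e+00] [ 0.71414863 -0.69706588  0.04934661 -0.04069174]
side [[458.68030473   0.         258.026394  ]
 [  0.         458.68030473 192.6010584 ]
 [  0.           0.           1.        ]] [ 0.12158562 -0.75350827  0.83564832] [ 0.88390121 -0.20889226  0.09713057 -0.40699917]
{'clock': 0.1, 'q': array([-1.24220844,  0.68986018, -0.19455902,  1.56623111,  0.1573215 ,
        0.90247302, -0.21510934]), 'qd': array([-8.28307471e-04, -1.58160382e-03,  2.63242297e-04, -3.09391844e-03,
       -2.90140283e-04, -2.54337885e-04, -5.39384787e-06]), 'joint_torque': array([-3.64451917e-03, -5.28503430e+01, -1.27197348e+00, -1.53837526e+01,
       -5.26959705e-02,  2.01737501e-03,  5.42683824e-05]), 'tool_pos': array([0.18145004, 0.59750471, 0.23801851]), 'eef_rot': array([ 1.46806750e-01,  9.89164878e-01, -7.85728730e-04, -6.23548847e-05]), 'contact_force': array([-0.10330104, -0.16892926,  0.55915021]), 'moment': array([ 0.01384661, -0.0333474 ,  0.00737724]), 'finger_force': 0.0, 'opening': 0.998575295488447}
```

View pics/top0.png

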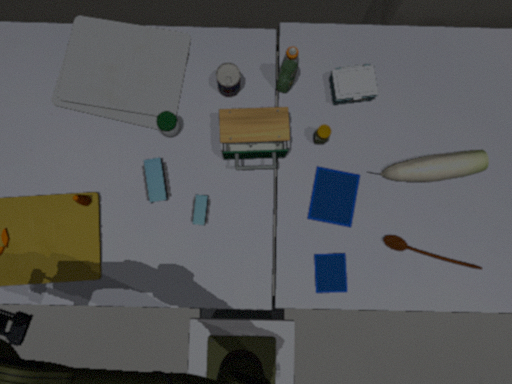

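View pics/side0.png

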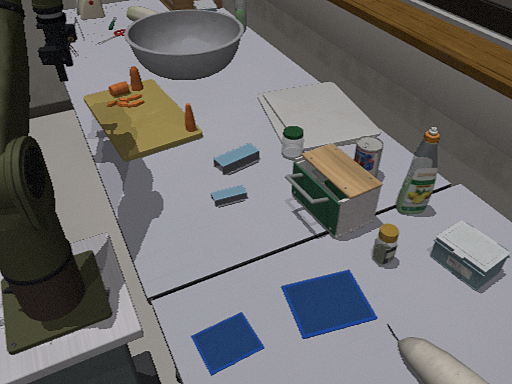

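Top view: mat candidates are blue squares at (334,196), the larger, and (331,272). Dock candidates are bluish boxes at (155,180), the larger, and (200,209). The bin is at (255,135) with its handle at about (256,167). The green-lid jar is at (168,122) and the spice jar at (322,134). I choose the larger of each pair and check that in a close crop.

```bash
cat > h.py <<'E'
from plant import *
import cv2, numpy as np
from scipy.spatial.transform import Rotation as R
def snap(n):
    s=snapshot(n); s["R"]=R.from_quat(s["orientation"]).as_matrix(); return s
def ray(s,u,v,z):
    d=s["R"]@np.linalg.solve(s["mtx"],[u,v,1]); return s["xyz"]+d*(z-s["xyz"][2])/d[2]
def proj(s,P):
    c=(np.atleast_2d(P)-s["xyz"])@s["R"]; p=c@s["mtx"].T; return p[:,:2]/p[:,2:]
def crop(s,x0,y0,x1,y1,k,fn,marks=()):
    f=cv2.convertScaleAbs(s["frame"],alpha=1.6)[y0:y1,x0:x1,::-1]
    f=cv2.resize(np.ascontiguousarray(f),None,fx=k,fy=k,interpolation=cv2.INTER_CUBIC)
    for m in marks: cv2.circle(f,tuple(int(round((a+.5-o)*k)) for a,o in zip(m,(x0,y0))),2,(0,0,255),-1)
    cv2.imwrite("pics/"+fn,f)
E
python3 - <<'E'
from h import *
t=snap("top"); s=snap("side")
crop(t,135,90,375,240,3.3,"t1.png")
crop(s,200,110,410,350,2.5,"s1.png")
for nm,S in(("top",t),("side",s)):
    hsv=cv2.cvtColor(S["frame"],cv2.COLOR_RGB2HSV)
    m=cv2.inRange(hsv,(105,150,60),(125,255,255))
    for c in cv2.findContours(m,0,2)[0]:
        if cv2.contourArea(c)>300:
            r=cv2.approxPolyDP(c,0.06*cv2.arcLength(c,True),True)[:,0]
            P=[ray(S,*p,0.004) for p in r]; print(nm,cv2.contourArea(c),r.tolist(),np.round(P,3).tolist())
            if nm=="top": print(cv2.minAreaRect(c), ray(S,*cv2.minAreaRect(c)[0],.004))
    m=cv2.inRange(hsv,(85,60,60),(104,255,255))
    for c in cv2.findContours(m,0,2)[0]:
        if cv2.contourArea(c)>100:
            r=cv2.minAreaRect(c); b=cv2.boxPoints(r)
            print(nm,"dock",cv2.contourArea(c),r,ray(S,*r[0],.032).round(4),np.round([ray(S,*p,.032) for p in b],3).tolist())
E
```

```text
top 1091.5 [[316, 254], [316, 291], [345, 291], [344, 254]] [[0.353, -0.223, 0.004], [0.241, -0.223, 0.004], [0.243, -0.312, 0.004], [0.355, -0.309, 0.004]]
((330.2296142578125, 272.5112609863281), (38.175209045410156, 30.64008140563965), 87.61405944824219) [ 0.29738448 -0.26673691  0.004     ]
top 2190.5 [[317, 167], [308, 218], [350, 226], [358, 175]] [[0.624, -0.224, 0.004], [0.463, -0.197, 0.004], [0.441, -0.328, 0.004], [0.602, -0.353, 0.004]]
((333.497314453125, 196.3143310546875), (43.774261474609375, 52.733055114746094), 10.491477012634277) [ 0.53249454 -0.27628892  0.004     ]
top dock 311.0 ((199.93069458007812, 209.19305419921875), (12.039950370788574, 29.453102111816406), 5.710593223571777) [0.4795 0.136  0.032 ] [[0.436, 0.157, 0.032], [0.526, 0.152, 0.032], [0.523, 0.115, 0.032], [0.433, 0.121, 0.032]]
top dock 681.0 ((154.5599822998047, 179.42001342773438), (42.56782531738281, 17.394826889038086), 81.8698959350586) [0.5675 0.2781 0.032 ] [[0.628, 0.317, 0.032], [0.637, 0.264, 0.032], [0.507, 0.24, 0.032], [0.499, 0.292, 0.032]]
side 2390.0 [[241, 313], [191, 336], [211, 374], [263, 347]] [[0.349, -0.222, 0.004], [0.234, -0.226, 0.004], [0.24, -0.321, 0.004], [0.355, -0.314, 0.004]]
side 3938.5 [[348, 270], [282, 286], [303, 338], [376, 318]] [[0.622, -0.227, 0.004], [0.462, -0.198, 0.004], [0.437, -0.333, 0.004], [0.599, -0.361, 0.004]]
side dock 250.0 ((228.11766052246094, 192.47059631347656), (8.731282234191895, 33.95498275756836), 75.96376037597656) [0.4723 0.1226 0.032 ] [[0.43, 0.144, 0.032], [0.525, 0.136, 0.032], [0.514, 0.101, 0.032], [0.422, 0.11, 0.032]]
side dock 413.5 ((235.96311950683594, 154.4162139892578), (11.569581985473633, 43.89850997924805), 66.25050354003906) [0.5639 0.2724 0.032 ] [[0.497, 0.286, 0.032], [0.645, 0.316, 0.032], [0.632, 0.259, 0.032], [0.49, 0.232, 0.032]]
```

View pics/t1.png

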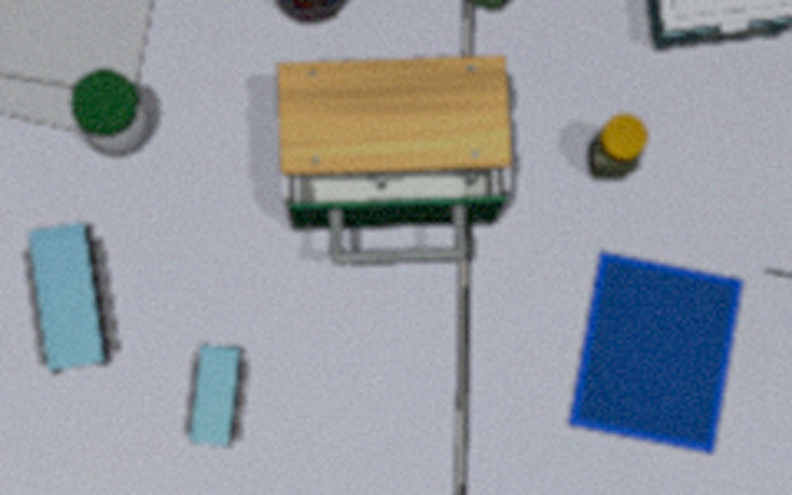

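View pics/s1.png

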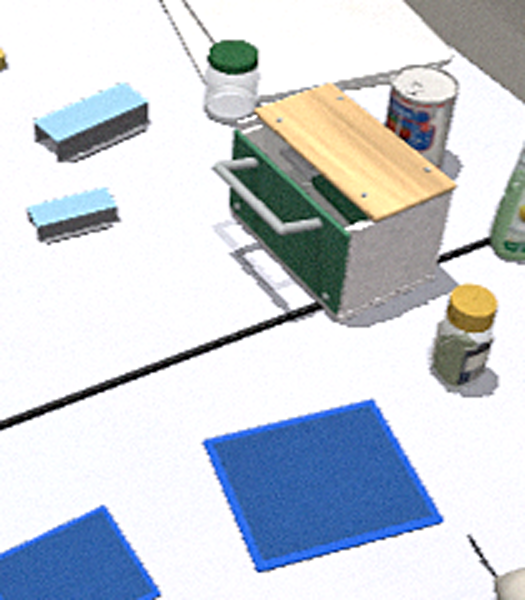

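The crops confirm the larger mat and the larger dock, whose dark mouth faces the robot. In the t1 crop the bin's roof corners are at (277,64), (505,57), (511,165), (283,174), and the handle bar runs from (333,259) to (467,254).

Run:
```python
from h import *
t=snap("top"); s=snap("side")
T=lambda u,v:(u/3.3+135-.5,v/3.3+90-.5); S=lambda u,v:(u/2.5+200-.5,v/2.5+110-.5)
print("roof top",*[ray(t,*T(*p),.132).round(4) for p in((277,64),(505,57),(511,165),(283,174))])
print("roof side",*[ray(s,*S(*p),.132).round(4) for p in((330,85),(456,185),(377,220),(257,107))])
print("bar top",*[ray(t,*T(*p),.114).round(4) for p in((333,259),(467,254))])
print("bar side",*[ray(s,*S(*p),.114).round(4) for p in((220,167),(285,229))])
print("jar lid",ray(t,*T(106,102),.084).round(3),ray(s,*S(233,48),.084).round(3),"spice",ray(t,*T(625,137),.102).round(3),ray(s,*S(474,293),.102).round(3))
```

```text
roof top [0.7656 0.0838 0.132 ] [ 0.7776 -0.1179  0.132 ] [ 0.6799 -0.1245  0.132 ] [0.6665 0.0754 0.132 ]
roof side [0.7606 0.0754 0.132 ] [ 0.7749 -0.1219  0.132 ] [ 0.6763 -0.1302  0.132 ] [0.6691 0.0755 0.132 ]
bar top [0.5952 0.0299 0.114 ] [ 0.6027 -0.0883  0.114 ]
bar side [0.5961 0.0238 0.114 ] [ 0.6049 -0.086   0.114 ]
jar lid [0.74  0.241 0.084] [0.743 0.25  0.084] spice [ 0.715 -0.23   0.102] [ 0.72  -0.226  0.102]
```

```bash
cat >> h.py <<'E'
def ori(psi,lean=0):
    """tool y along heading psi, tool top leaning back against psi by lean"""
    X=np.array([np.cos(psi),np.sin(psi),0]);Z=np.array([0,0,1.]);c,s=np.cos(lean),np.sin(lean)
    y=c*X+s*Z; z=s*X-c*Z
    return R.from_matrix(np.c_[np.cross(y,z),y,z])
def plan(pos,rot,N,start=None):
    """equal rows that lead from the pose now (or start) to the TCP pose"""
    st=get_state(); p0,R0=(np.array(st["tool_pos"]),R.from_quat(st["eef_rot"])) if start is None else start
    rr=R0.inv()*rot; w=rr.as_rotvec()/N
    M=sum(R.from_rotvec(w*k).as_matrix() for k in range(N))
    d=np.linalg.solve(M,R0.inv().apply(np.array(pos)-p0))
    print(N,"rows of",np.round(np.r_[d,w],5).tolist()); return np.array(pos),rot
GR=0.019
def grasp(g,rot): return np.array(g)-rot.as_matrix()[:,2]*(-GR)
PSI=0.06; BAR=np.array([.5995,-.0295,.114]); UX=np.array([np.cos(PSI),np.sin(PSI),0]);UY=np.array([-UX[1],UX[0],0]);UZ=np.array([0,0,1.])
PIV=BAR+.049*UX-.102*UZ
def binpt(x,y,z,th): c,s=np.cos(th),np.sin(th); return PIV+(x*c-z*s)*UX+y*UY+(x*s+z*c)*UZ
E
python3 - <<'E'
from h import *
o=ori(PSI); p=grasp(BAR,o); print(p)
plan(p+[0,0,.1],o,20)
E
```

```text
[ 0.5995 -0.0295  0.095 ]
20 rows of [-0.03987, -0.00443, 0.00218, -2e-05, 2e-05, 0.0608]
```

```bash
r=1; python3 -m jog '[[[-0.0399,-0.0044,0.0022,0,0,0.0608],[-0.0399,-0.0044,0.0022,0,0,0.0608],[-0.0399,-0.0044,0.0022,0,0,0.0608],[-0.0399,-0.0044,0.0022,0,0,0.0608],[-0.0399,-0.0044,0.0022,0,0,0.0608],[-0.0399,-0.0044,0.0022,0,0,0.0608],[-0.0399,-0.0044,0.0022,0,0,0.0608],[-0.0399,-0.0044,0.0022,0,0,0.0608],[-0.0399,-0.0044,0.0022,0,0,0.0608],[-0.0399,-0.0044,0.0022,0,0,0.0608]]]' 0.04
python3 -m jog '[[[-0.0399,-0.0044,0.0022,0,0,0.0608],[-0.0399,-0.0044,0.0022,0,0,0.0608],[-0.0399,-0.0044,0.0022,0,0,0.0608],[-0.0399,-0.0044,0.0022,0,0,0.0608],[-0.0399,-0.0044,0.0022,0,0,0.0608],[-0.0399,-0.0044,0.0022,0,0,0.0608],[-0.0399,-0.0044,0.0022,0,0,0.0608],[-0.0399,-0.0044,0.0022,0,0,0.0608],[-0.0399,-0.0044,0.0022,0,0,0.0608],[-0.0399,-0.0044,0.0022,0,0,0.0608],[0,0,0,0,0,0]]]'
python3 - <<'E'
from h import *
t=snap("top"); s=snap("side")
a=cv2.resize(t["frame"][100:210,190:330],None,fx=2.8,fy=2.8,interpolation=2);b=cv2.resize(s["frame"][80:250,240:400],None,fx=2.4,fy=2.4,interpolation=2)
im=np.zeros((420,790,3),np.uint8); im[:308,:392]=a; im[:408,400:784]=b
cv2.imwrite("pics/c2.png",cv2.convertScaleAbs(im,alpha=1.5)[:,:,::-1])
print(proj(t,[get_state()["tool_pos"]]),proj(s,[get_state()["tool_pos"]]))
o=ori(PSI); plan(grasp(BAR,o),o,4)
E
```

```text
clock: 1.55
tool_pos: [0.4903, 0.3491, 0.2167]
eef_rot: [0.437, 0.899, 0.0, 0.0]
contact_force: [1.0, -0.3, -0.3]
opening: 0.451
finger_force: 0.0
clock: 2.92
tool_pos: [0.6, -0.0344, 0.1946]
eef_rot: [0.688, 0.726, -0.001, 0.001]
contact_force: [0.1, 1.0, 0.6]
opening: 0.455
finger_force: 0.0
[[256.33528982 161.64868273]] [[301.67731101 161.31025639]]
4 rows of [-0.00017, -0.00024, 0.02492, 1e-05, -0.00024, 6e-05]
```

View pics/c2.png

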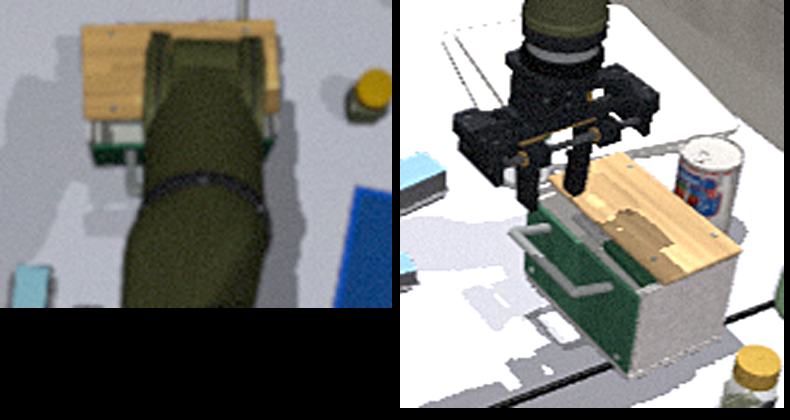

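In c2 the fingertips are at about (530,205) and (575,190). They straddle the projected TCP at (548,195), above the bar that runs from (515,233) to (605,289), so I can go straight down.

```bash
python3 -m jog '[[[0,0,0.025,0,0,0],[0,0,0.025,0,0,0],[0,0,0.025,0,0,0],[0,0,0.0245,0,0,0],[0,0,0,0,0,0],[0,0,0,0,0,0]]]'; python3 -m jog '[[[0,0,0,0,0,0],[0,0,0,0,0,0],[0,0,0,0,0,0],[0,0,0,0,0,0]]]' 0 40
python3 - <<'E'
from h import *
st=get_state(); start=None
for th,ln in ((.175,.175),(.35,.35),(.525,.525),(.7,.7),(.72,.72)):
    o=ori(PSI,ln); start=plan(grasp(binpt(-.049,0,.102,th),o),o,4,start)
E
```

```text
clock: 3.78
tool_pos: [0.6011, -0.0281, 0.096]
eef_rot: [0.685, 0.729, 0.001, 0.0]
contact_force: [0.2, -0.4, 0.3]
opening: 0.455
finger_force: 0.0
clock: 4.28
tool_pos: [0.5982, -0.0296, 0.0954]
eef_rot: [0.686, 0.728, -0.001, -0.002]
contact_force: [-4.5, 1.1, 5.7]
opening: 0.105
finger_force: 38.9
4 rows of [-1e-05, -0.00327, 0.00236, -0.04482, -6e-05, -6e-05]
4 rows of [0.0, -0.00358, 0.00222, -0.04375, 0.0, -0.0]
4 rows of [-0.0, -0.00358, 0.00222, -0.04375, -0.0, 0.0]
4 rows of [0.0, -0.00358, 0.00222, -0.04375, 0.0, -0.0]
4 rows of [-0.0, -0.00041, 0.00025, -0.005, -0.0, 0.0]
```

Gripped. Now I pull along the arc, leaning with the bin.

```bash
python3 -m jog '[[[0,-0.0036,0.0022,-0.0438,0,0],[0,-0.0036,0.0022,-0.0438,0,0],[0,-0.0036,0.0022,-0.0438,0,0],[0,-0.0036,0.0022,-0.0438,0,0],[0,-0.0036,0.0022,-0.0438,0,0],[0,-0.0036,0.0022,-0.0438,0,0]]]'
python3 - <<'E'
from h import *
for th,n in((.45,4),(.71,10)):
    o=ori(PSI,th);plan(grasp(binpt(-.049,0,.102,th),o),o,n)
print(get_state()["q"].round(2))
E
```

```text
clock: 5.03
tool_pos: [0.5857, -0.0303, 0.086]
eef_rot: [0.68, 0.723, 0.09, 0.082]
contact_force: [2.1, 2.1, -12.4]
opening: 0.102
finger_force: 40.8
4 rows of [-1e-05, -0.00575, 0.00351, -0.05173, -0.00099, 0.0001]
10 rows of [-1e-05, -0.00448, 0.00264, -0.04669, -0.0004, -1e-05]
[-0.01  0.81 -0.02  2.04  0.01  0.04  0.04]
```

Run:
```python
from h import *
st=get_state();T=R.from_quat(st["eef_rot"]).as_matrix(); print("lean",np.arctan2(T[2,1],-T[2,2])); g=np.array(st["tool_pos"])-.019*T[:,2]; v=g-PIV
print("tilt",np.arctan2(-(v@UX),v[2])-np.arctan2(.049,.102),np.hypot(v@UX,v[2]),np.hypot(.049,.102))
s=None
for th,ln in((.3,.22),(.4,.2),(.5,.18)):
    o=ori(PSI,ln);s=plan(grasp(binpt(-.049,0,.102,th),o),o,3,s)
```

```text
lean 0.24307397820243645
tilt 0.1824150355231503 0.11438331794167753 0.1131591799192624
3 rows of [-1e-05, -0.00397, 0.00232, 0.00769, -0.00129, 0.00028]
3 rows of [-0.0, -0.00327, 0.00208, 0.00667, -0.0, 0.0]
3 rows of [0.0, -0.003, 0.00244, 0.00667, -0.0, 0.0]
```

```bash
python3 -m jog '[[[0,-0.004,0.0023,0.007,0,0],[0,-0.004,0.0023,0.007,0,0],[0,-0.004,0.0023,0.007,0,0],[0,-0.0033,0.0021,0.007,0,0],[0,-0.0033,0.0021,0.007,0,0],[0,-0.0033,0.0021,0.007,0,0]]]' 0 30
python3 - <<'E'
from h import *
st=get_state();T=R.from_quat(st["eef_rot"]).as_matrix(); print("lean",np.arctan2(T[2,1],-T[2,2]),st["q"].round(2)); g=np.array(st["tool_pos"])-.019*T[:,2]; v=g-PIV
print("tilt",np.arctan2(-(v@UX),v[2])-np.arctan2(.049,.102),np.hypot(v@UX,v[2]))
s=None
for th,ln in((.5,.13),(.6,.11),(.7,.08)):
    o=ori(PSI,ln);s=plan(grasp(binpt(-.049,0,.102,th),o),o,3,s)
E
```

```text
clock: 5.78
tool_pos: [0.569, -0.0314, 0.0705]
eef_rot: [0.681, 0.725, 0.075, 0.068]
contact_force: [-5.7, 3.6, 11.8]
opening: 0.107
finger_force: 28.6
lean 0.20199366521707054 [-0.01  0.84 -0.02  2.06  0.02  0.05  0.03]
tilt 0.37648921175528227 0.11358473016132874
3 rows of [2e-05, -0.00391, 0.00314, 0.024, -0.0012, 0.00046]
3 rows of [-0.0, -0.00254, 0.00289, 0.00667, 0.0, 0.0]
3 rows of [0.0, -0.00223, 0.00317, 0.01, 0.0, 0.0]
```

```bash
python3 -m jog '[[[0,-0.0039,0.003,0.015,0,0],[0,-0.0039,0.003,0.01,0,0],[0,-0.0039,0.003,0.01,0,0],[0,-0.0027,0.0029,0.007,0,0],[0,-0.0027,0.0029,0.007,0,0],[0,-0.0027,0.0029,0.007,0,0]]]'
python3 - <<'E'
from h import *
st=get_state();T=R.from_quat(st["eef_rot"]).as_matrix(); print("lean",np.arctan2(T[2,1],-T[2,2]),st["q"].round(2)); g=np.array(st["tool_pos"])-.019*T[:,2]; v=g-PIV
print("tilt",np.arctan2(-(v@UX),v[2])-np.arctan2(.049,.102),np.hypot(v@UX,v[2]))
s=None
for th,ln in((.72,.11),(.75,.11)):
    o=ori(PSI,ln);s=plan(grasp(binpt(-.049,0,.102,th),o),o,4,s)
E
```

```text
clock: 6.52
tool_pos: [0.5532, -0.0324, 0.0491]
eef_rot: [0.683, 0.727, 0.054, 0.049]
contact_force: [-3.0, 3.4, 7.4]
opening: 0.103
finger_force: 29.0
lean 0.1465410183351815 [-0.01  0.87 -0.01  2.05  0.02  0.07  0.03]
tilt 0.6051651947112408 0.11297154671871512
4 rows of [2e-05, -0.00203, 0.00266, 0.00913, -0.00089, 0.00035]
4 rows of [0.0, -0.00041, 0.00075, 0.0, 0.0, 0.0]
```

```bash
python3 -m jog '[[[0,-0.002,0.0027,0.008,0,0],[0,-0.002,0.0027,0.008,0,0],[0,-0.002,0.0027,0.008,0,0],[0,-0.002,0.0027,0.008,0,0],[0,-0.001,0.0015,0,0,0],[0,-0.001,0.0015,0,0,0],[0,0,0,0,0,0]]]'
python3 - <<'E'
from h import *
st=get_state();T=R.from_quat(st["eef_rot"]).as_matrix(); print("lean",np.arctan2(T[2,1],-T[2,2]),st["q"].round(2)); g=np.array(st["tool_pos"])-.019*T[:,2]; v=g-PIV
print("tilt",np.arctan2(-(v@UX),v[2])-np.arctan2(.049,.102),np.hypot(v@UX,v[2]))
E
```

```text
clock: 7.4
tool_pos: [0.5468, -0.0329, 0.0363]
eef_rot: [0.684, 0.727, 0.044, 0.04]
contact_force: [-5.1, 3.3, 25.5]
opening: 0.099
finger_force: 27.5
lean 0.11919578829140072 [-0.01  0.9  -0.01  2.05  0.02  0.08  0.03]
tilt 0.7292781067411441 0.11263961714568636
```

The force rises at about 0.7 rad, so the bin is at its stop. I open a little, back off above the bar, then rise clear and check.

```bash
python3 -m jog '[[[0,0.001,-0.002,0,0,0],[0,0,0,0,0,0],[0,0,0,0,0,0]]]' 0.022; python3 -m jog '[[[0,0,-0.01,0,0,0],[0,0,-0.01,0,0,0],[0,0,-0.01,0,0,0],[0,-0.005,-0.02,0,0,0],[0,-0.01,-0.04,0,0,0],[0,-0.01,-0.04,-0.1,0,0],[0,0,-0.03,-0.1,0,0],[0,0,-0.02,-0.1,0,0],[0,0,0,0,0,0]]]'
python3 - <<'E'
from h import *
s=snap("side"); st=get_state(); print(st["q"].round(3),st["tool_pos"],R.from_quat(st["eef_rot"]).as_matrix().round(2).tolist())
P=[binpt(-.049,y,.102,.7) for y in(-.055,.055)]+[binpt(.05,y,.0725,.7) for y in(-.079,-.029,.079)]
print(proj(s,P).round(0).tolist(),P)
crop(s,250,60,410,250,3.1,"s3.png",proj(s,P))
E
```

```text
clock: 7.78
tool_pos: [0.5463, -0.034, 0.0354]
eef_rot: [0.684, 0.727, 0.043, 0.039]
contact_force: [-0.2, -0.2, 0.8]
opening: 0.247
finger_force: 0.0
clock: 8.9
tool_pos: [0.4996, -0.0382, 0.2015]
eef_rot: [0.677, 0.72, 0.115, 0.105]
contact_force: [-0.1, -0.3, -0.4]
opening: 0.251
finger_force: 0.0
[ 0.053  0.522 -0.08   2.264  0.397  0.05  -0.344] [ 0.49993794 -0.0380233   0.20100119] [[-0.06, 0.95, 0.31], [1.0, 0.06, 0.02], [0.01, 0.31, -0.95]]
[[292.0, 226.0], [268.0, 200.0], [332.0, 206.0], [319.0, 194.0], [295.0, 170.0]] [array([ 0.54870806, -0.08765033,  0.05844724]), array([0.54211202, 0.02215173, 0.05844724]), array([ 0.64470054, -0.10592712,  0.09966194]), array([ 0.64170234, -0.0560171 ,  0.09966194]), array([0.63522623, 0.05178856, 0.09966194])]
```

View pics/s3.png

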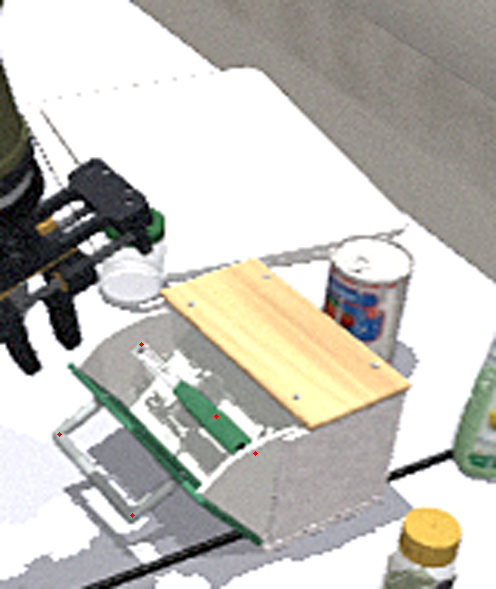

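The s3 crop shows the bin fully out, with the peeler lying in its notches: handle middle at about (215,412), tip at (141,347). The predicted marks match within a few mm. The joint-6 limit keeps me from leaning this way, so I flip the wrist (joint 5 by half a turn) in free air.

```bash
python3 -m jog '[[[0,0.03,-0.02,0,0,0],[0,0.03,-0.02,0,0,0],[0,0.03,-0.01,0,0,0],[0,0,0,0,0,0]]]' 0.034
python3 - <<'E'
from h import *
st=get_state(); print(st["q"].round(3))
E
python3 -m jog '[[[0,0,0,0,0.05,0.16],[0,0,0,0,0.05,0.16],[0,0,0,0,0,0]]]'
python3 - <<'E'
from h import *
st=get_state(); print(st["q"].round(3))
E
```

```text
clock: 9.45
tool_pos: [0.5724, -0.0332, 0.2764]
eef_rot: [0.677, 0.719, 0.116, 0.104]
contact_force: [-0.3, 0.9, -0.1]
opening: 0.387
finger_force: 0.0
[ 0.2    0.473 -0.312  1.975  0.33   0.417 -0.28 ]
clock: 9.82
tool_pos: [0.5681, -0.0351, 0.2735]
eef_rot: [0.777, 0.606, 0.161, 0.047]
contact_force: [-0.4, -0.4, -0.8]
opening: 0.384
finger_force: 0.0
[ 0.315  0.487 -0.381  1.98   0.136  0.391 -0.361]
```

```bash
python3 -m jog '[[[-0.016,0.006,0,-0.024,-0.064,-0.167],[-0.016,0.006,0,-0.024,-0.064,-0.167],[-0.016,0.006,0,-0.024,-0.064,-0.167],[-0.016,0.006,0,-0.024,-0.064,-0.167],[-0.016,0.006,0,-0.024,-0.064,-0.167]]]'
python3 - <<'E'
from h import *
st=get_state(); print(st["q"].round(3))
E
```

```text
clock: 10.45
tool_pos: [0.6013, -0.1086, 0.2873]
eef_rot: [0.472, 0.845, 0.041, 0.248]
contact_force: [1.1, 0.0, -0.2]
opening: 0.387
finger_force: 0.0
[-1.000e-03  4.620e-01  3.000e-02  2.055e+00  8.030e-01  1.990e-01
 -1.840e-01]
```

```bash
python3 -m jog '[[[-0.008,-0.044,0,0.176,-0.032,0],[0,0,0,0,0,0]]]'
python3 - <<'E'
from h import *
st=get_state(); print(st["q"].round(3))
E
python3 -m jog '[[[-0.0165,0.003,0,-0.012,-0.066,-0.167],[-0.0165,0.003,0,-0.012,-0.066,-0.167],[-0.0165,0.003,0,-0.012,-0.066,-0.167],[0,0,0,0,0,0]]]'
python3 - <<'E'
from h import *
st=get_state(); print(st["q"].round(3))
E
```

```text
clock: 10.7
tool_pos: [0.5706, -0.1382, 0.2766]
eef_rot: [0.495, 0.84, -0.04, 0.218]
contact_force: [1.0, -0.0, 0.1]
opening: 0.387
finger_force: 0.0
[-0.018  0.477  0.027  2.028  0.777  0.394 -0.179]
clock: 11.2
tool_pos: [0.6031, -0.1669, 0.3013]
eef_rot: [0.263, 0.911, -0.125, 0.291]
contact_force: [0.1, 0.7, 0.5]
opening: 0.388
finger_force: 0.0
[-0.193  0.493  0.283  2.082  1.343  0.253 -0.238]
```

```bash
python3 -m jog '[[[-0.0134,-0.008,0,0.036,-0.061,-0.162],[-0.0134,-0.008,0,0.036,-0.061,-0.162],[-0.0134,-0.008,0,0.036,-0.061,-0.162],[-0.0134,-0.008,0,0.036,-0.061,-0.162],[-0.0134,-0.008,0,0.036,-0.061,-0.162]]]'
python3 - <<'E'
from h import *
st=get_state(); print(st["q"].round(3)); print(R.from_quat(st["eef_rot"]).as_matrix().round(2).tolist())
E
```

```text
clock: 11.82
tool_pos: [0.6399, -0.2071, 0.3548]
eef_rot: [-0.113, 0.873, -0.346, 0.325]
contact_force: [0.2, 0.1, -0.4]
opening: 0.383
finger_force: 0.0
[-0.22   0.522  0.294  2.177  2.221  0.559 -0.305]
[[-0.76, 0.03, 0.65], [-0.42, 0.73, -0.53], [-0.49, -0.68, -0.55]]
```

Run:
```python
from h import *
o=ori(PSI+np.pi,-.7); z=o.as_matrix()[:,2]; P=binpt(.05,-.029,.0725,.7)
a=P-.09*z; print(a)
plan(a,o,8)
```

```text
[ 0.58382708 -0.05949378  0.16849774]
8 rows of [-0.00605, 0.03155, 0.00362, -0.05683, -0.05864, -0.1378]
```

```bash
python3 -m jog '[[[-0.006,0.0315,0.0036,-0.057,-0.0586,-0.138],[-0.006,0.0315,0.0036,-0.057,-0.0586,-0.138],[-0.006,0.0315,0.0036,-0.057,-0.0586,-0.138],[-0.006,0.0315,0.0036,-0.057,-0.0586,-0.138],[-0.006,0.0315,0.0036,-0.057,-0.0586,-0.138],[-0.006,0.0315,0.0036,-0.057,-0.0586,-0.138],[-0.006,0.0315,0.0036,-0.057,-0.0586,-0.138],[-0.006,0.0315,0.0036,-0.057,-0.0586,-0.138],[0,0,0,0,0,0]]]'
python3 - <<'E'
from h import *
st=get_state(); print(st["q"].round(3)); print(R.from_quat(st["eef_rot"]).as_matrix().round(2).tolist())
o=ori(PSI+np.pi,-.7); z=o.as_matrix()[:,2]; P=binpt(.05,-.029,.0725,.7)
a=plan(P-.09*z,o,2); plan(P+.006*z,o,6,a)
s=snap("side"); crop(s,250,60,410,250,3.1,"s4.png",proj(s,[P,st["tool_pos"]]))
E
```

```text
clock: 12.95
tool_pos: [0.5836, -0.0616, 0.1682]
eef_rot: [0.682, -0.646, 0.235, -0.248]
contact_force: [-0.6, -0.5, -0.3]
opening: 0.385
finger_force: 0.0
[ 0.071  0.74   0.004  2.405  3.274  0.702 -0.005]
[[0.05, -0.77, 0.64], [-1.0, -0.04, 0.04], [-0.0, -0.64, -0.77]]
2 rows of [-0.00103, -0.00023, 2e-05, 0.00117, -0.00156, -0.00239]
6 rows of [-0.0, 0.0, 0.016, 0.0, 0.0, 0.0]
```

View pics/s4.png

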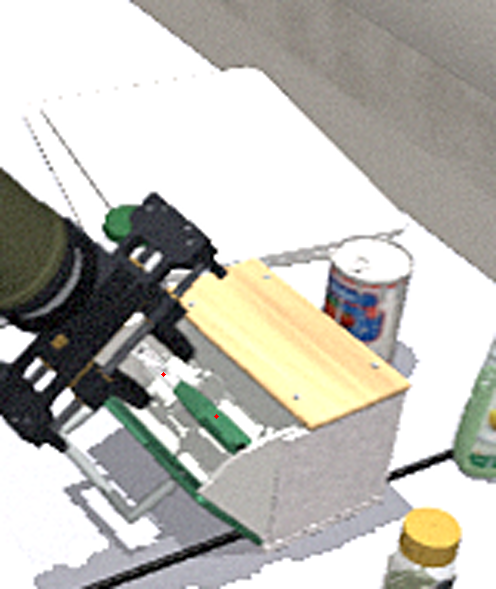

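The flip worked. The fingers at about (140,390) and (180,345) straddle the line to the peeler's handle middle at (213,415), so I descend along the tool axis.

```bash
python3 -m jog '[[[-0.002,0,0.016,0,0,0],[0,0,0.016,0,0,0],[0,0,0.016,0,0,0],[0,0,0.016,0,0,0],[0,0,0.016,0,0,0],[0,0,0.016,0,0,0],[0,0,0,0,0,0]]]'
python3 -m jog '[[[0,0,0,0,0,0],[0,0,0,0,0,0],[0,0,0,0,0,0],[0,0,0,0,0,0]]]' 0 20
python3 - <<'E'
from h import *
st=get_state(); print(st["q"].round(3)); z=R.from_quat(st["eef_rot"]).as_matrix()[:,2]; P=binpt(.05,-.029,.0725,.7)
print(R.from_quat(st["eef_rot"]).inv().apply(np.array(st["tool_pos"])-P))
E
```

```text
clock: 13.88
tool_pos: [0.6466, -0.0542, 0.0948]
eef_rot: [0.684, -0.644, 0.235, -0.25]
contact_force: [0.6, -0.0, -0.3]
opening: 0.385
finger_force: 0.0
clock: 14.38
tool_pos: [0.6459, -0.0546, 0.0962]
eef_rot: [0.684, -0.644, 0.235, -0.25]
contact_force: [-2.8, -0.4, 2.0]
opening: 0.237
finger_force: 20.0
[ 0.045  0.916  0.007  2.249  3.254  0.724 -0.004]
[-0.00120468 -0.00102455  0.0053831 ]
```

Gripped at about 21 mm opening, as expected. I lift out along the lean, check, then unflip.

```bash
python3 -m jog '[[[0,0,-0.008,0,0,0],[0,0,-0.015,0,0,0],[0,0,-0.02,0,0,0],[0,0,-0.02,0,0,0],[0,0,-0.025,0,0,0],[0,-0.015,-0.025,-0.05,0,0],[0,-0.02,-0.025,-0.1,0,0],[0,-0.02,-0.025,-0.1,0,0],[0,-0.01,-0.025,-0.1,0,0],[0,0,0,0,0,0]]]' 0 30
python3 - <<'E'
from h import *
st=get_state(); print(st["q"].round(3),R.from_quat(st["eef_rot"]).as_matrix()[:,2].round(2))
s=snap("side"); crop(s,200,0,410,250,2.3,"s5.png")
E
```

```text
clock: 15.62
tool_pos: [0.5738, -0.0388, 0.2276]
eef_rot: [0.709, -0.66, 0.15, -0.196]
contact_force: [0.2, -0.3, -0.6]
opening: 0.237
finger_force: 30.0
[ 0.078  0.535 -0.05   2.202  3.859  0.111 -0.62 ] [ 0.47  0.08 -0.88]
```

View pics/s5.png

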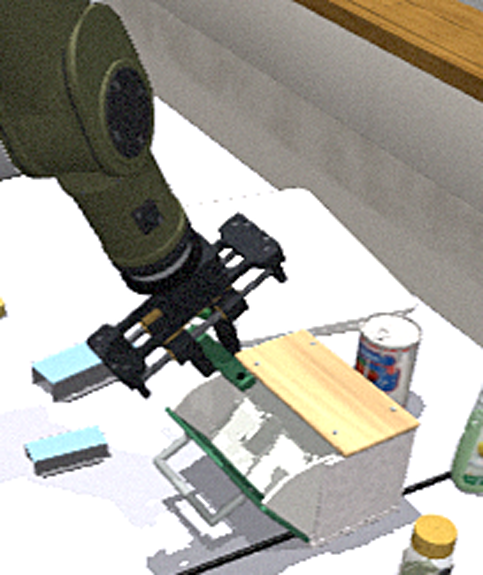

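The peeler is held and clear of the bin, with its handle rear at (250,378). Now I unflip, turning about the forearm axis.

```bash
python3 -m jog '[[[-0.013,-0.03,-0.03,0.08,-0.058,0],[-0.013,-0.03,-0.03,0.08,-0.058,0],[-0.013,-0.018,0,0.08,-0.058,0],[0.009,-0.007,0,0.03,0.041,0.162],[0.009,-0.007,0,0.03,0.041,0.162],[0.009,-0.007,0,0.03,0.041,0.162]]]'
python3 - <<'E'
from h import *
st=get_state(); print(st["q"].round(3),R.from_quat(st["eef_rot"]).as_matrix().round(2).tolist())
E
```

```text
clock: 16.42
tool_pos: [0.6212, -0.034, 0.3287]
eef_rot: [-0.492, 0.78, -0.15, 0.356]
contact_force: [-0.1, 0.0, -0.3]
opening: 0.236
finger_force: 30.0
[ 0.16   0.424 -0.132  2.217  3.518  0.294 -0.79 ] [[-0.26, -0.66, 0.7], [-0.87, 0.47, 0.12], [-0.41, -0.58, -0.7]]
```

```bash
python3 -m jog '[[[0.005,-0.011,0,0.051,0.023,0.172],[0.005,-0.011,0,0.051,0.023,0.172],[0.005,-0.011,0,0.051,0.023,0.172],[0.005,-0.011,0,0.051,0.023,0.172],[0.005,-0.011,0,0.051,0.023,0.172]]]'
python3 - <<'E'
from h import *
st=get_state(); print(st["q"].round(3),R.from_quat(st["eef_rot"]).as_matrix().round(2).tolist())
E
```

```text
clock: 17.05
tool_pos: [0.6334, -0.0899, 0.3409]
eef_rot: [-0.066, 0.908, -0.11, 0.4]
contact_force: [-0.2, 0.4, 0.2]
opening: 0.236
finger_force: 30.0
[-0.081  0.427  0.104  2.239  2.846  0.381 -1.106] [[-0.67, -0.03, 0.74], [-0.21, 0.97, -0.15], [-0.71, -0.25, -0.66]]
```

```bash
python3 -m jog '[[[0.0066,-0.013,0,0.06,0.03,0.167],[0.0066,-0.013,0,0.06,0.03,0.167],[0.0066,-0.013,0,0.06,0.03,0.167],[0.0066,-0.013,0,0.06,0.03,0.167],[0.0066,-0.013,0,0.06,0.03,0.167],[0.0066,-0.013,0,0.06,0.03,0.167]]]'
python3 - <<'E'
from h import *
st=get_state(); print(st["q"].round(3),R.from_quat(st["eef_rot"]).as_matrix().round(2).tolist())
E
```

```text
clock: 17.8
tool_pos: [0.5837, -0.1506, 0.317]
eef_rot: [0.425, 0.838, -0.071, 0.333]
contact_force: [-0.6, -0.7, -1.2]
opening: 0.23
finger_force: 30.0
[-0.51   0.52   0.698  2.169  1.785  0.08  -1.109] [[-0.42, 0.76, 0.5], [0.67, 0.63, -0.4], [-0.62, 0.16, -0.77]]
```

```bash
python3 -m jog '[[[-0.02,-0.01,0,0.045,-0.089,0],[-0.02,-0.01,0,0.045,-0.089,0],[-0.02,-0.01,0,0.045,-0.089,0],[-0.003,-0.018,0,0.08,-0.015,0.167],[-0.003,-0.018,0,0.08,-0.015,0.167],[-0.003,-0.018,0,0.08,-0.015,0.167]]]'
python3 - <<'E'
from h import *
st=get_state(); print(st["q"].round(3),R.from_quat(st["eef_rot"]).as_matrix().round(2).tolist())
o=ori(-1.736); plan([.561,-.281,.2],o,10)
E
```

```text
clock: 18.55
tool_pos: [0.5349, -0.2332, 0.3521]
eef_rot: [0.656, 0.611, -0.177, 0.407]
contact_force: [0.7, -0.5, -0.1]
opening: 0.233
finger_force: 30.0
[-0.611  0.622  0.799  2.123  1.172  0.455 -1.121] [[0.19, 0.95, 0.27], [0.66, 0.08, -0.75], [-0.73, 0.32, -0.61]]
10 rows of [0.00435, -0.00145, 0.01581, 0.09727, 0.0331, 0.15354]
```

```bash
python3 -m jog '[[[0.0044,-0.0015,0.0158,0.097,0.033,0.154],[0.0044,-0.0015,0.0158,0.097,0.033,0.154],[0.0044,-0.0015,0.0158,0.097,0.033,0.154],[0.0044,-0.0015,0.0158,0.097,0.033,0.154],[0.0044,-0.0015,0.0158,0.097,0.033,0.154],[0.0044,-0.0015,0.0158,0.097,0.033,0.154]]]'
python3 - <<'E'
from h import *
st=get_state(); print(st["q"].round(3),R.from_quat(st["eef_rot"]).as_matrix().round(2).tolist())
o=ori(-1.736); plan([.561,-.281,.15],o,5)
E
```

```text
clock: 19.3
tool_pos: [0.5518, -0.2726, 0.2637]
eef_rot: [0.955, 0.223, -0.078, 0.182]
contact_force: [-0.3, 0.6, -0.7]
opening: 0.235
finger_force: 30.0
[-0.063  0.68   0.423  1.688  0.191  0.789 -0.977] [[0.89, 0.45, -0.07], [0.4, -0.83, -0.38], [-0.23, 0.31, -0.92]]
5 rows of [0.00397, -0.0029, 0.02244, 0.07679, 0.02563, 0.12316]
```

Unflipped cleanly.

```bash
python3 -m jog '[[[0.004,-0.003,0.0224,0.077,0.0256,0.123],[0.004,-0.003,0.0224,0.077,0.0256,0.123],[0.004,-0.003,0.0224,0.077,0.0256,0.123],[0.004,-0.003,0.0224,0.077,0.0256,0.123],[0.004,-0.003,0.0224,0.077,0.0256,0.123],[0,0,0,0,0,0]]]'
python3 - <<'E'
from h import *
st=get_state(); print(st["q"].round(3),st["eef_rot"])
o=ori(-1.736); a=plan([.561,-.281,.06],o,4);plan([.561,-.281,.012],o,4,a)
s=snap("side"); crop(s,250,170,450,350,3,"s6.png",proj(s,[[.561,-.281,.155],[.455,-.263,.155],[.61,-.289,.155]]))
E
```

```text
clock: 20.05
tool_pos: [0.5592, -0.2834, 0.1499]
eef_rot: [0.997, -0.081, -0.002, 0.002]
contact_force: [-0.8, -0.5, -1.3]
opening: 0.236
finger_force: 30.0
[ 0.263  0.815  0.24   1.651 -0.262  0.709 -1.103] [ 0.99670622 -0.08105429 -0.00169932  0.00200541]
4 rows of [0.00039, -0.00073, 0.02248, 0.00107, 0.00076, 0.00073]
4 rows of [0.0, 0.0, 0.012, 0.0, 0.0, 0.0]
```

View pics/s6.png

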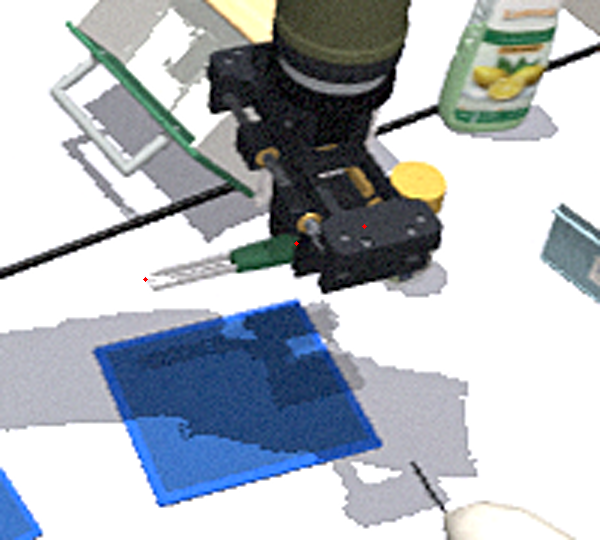

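The s6 picture shows the peeler held level above the mat, tip near (148,283), pointing at the robot and clear of the spice jar. I lower it.

```bash
python3 -m jog '[[[0,-0.001,0.0225,0.001,0.001,0],[0,-0.001,0.0225,0.001,0.001,0],[0,0,0.0225,0.001,0.001,0],[0,0,0.0225,0,0,0],[0,0,0.02,0,0,0],[0,0,0.015,0,0,0],[0,0,0.009,0,0,0],[0,0,0,0,0,0]]]'
python3 -m jog '[[[0,0,0.003,0,0,0],[0,0,0,0,0,0]]]'
python3 -m jog '[[[0,0,0.002,0,0,0],[0,0,0,0,0,0]]]'
```

```text
clock: 21.1
tool_pos: [0.5626, -0.2816, 0.0174]
eef_rot: [0.997, -0.08, 0.002, 0.002]
contact_force: [-0.1, -0.2, -0.2]
opening: 0.236
finger_force: 30.0
clock: 21.35
tool_pos: [0.563, -0.2819, 0.0152]
eef_rot: [0.997, -0.08, 0.003, 0.002]
contact_force: [0.5, -0.3, -0.1]
opening: 0.234
finger_force: 30.0
clock: 21.6
tool_pos: [0.5628, -0.2817, 0.0129]
eef_rot: [0.997, -0.08, 0.002, 0.002]
contact_force: [0.2, 0.1, -1.0]
opening: 0.234
finger_force: 30.0
```

```bash
python3 -m jog '[[[0,0,0.003,0,0,0],[0,0,0,0,0,0]]]'
python3 -m jog '[[[0,0,0.002,0,0,0],[0,0,0,0,0,0]]]'
python3 -m jog '[[[0,0,0.002,0,0,0],[0,0,0,0,0,0]]]'
```

```text
clock: 21.85
tool_pos: [0.5627, -0.2817, 0.0096]
eef_rot: [0.997, -0.08, 0.002, 0.002]
contact_force: [-0.6, -0.6, -0.1]
opening: 0.233
finger_force: 30.0
clock: 22.1
tool_pos: [0.5628, -0.2817, 0.0077]
eef_rot: [0.997, -0.08, 0.002, 0.002]
contact_force: [0.4, -0.2, -1.2]
opening: 0.234
finger_force: 30.0
clock: 22.35
tool_pos: [0.5628, -0.2817, 0.0057]
eef_rot: [0.997, -0.08, 0.002, 0.002]
contact_force: [-0.2, -0.2, -0.3]
opening: 0.237
finger_force: 30.0
```

```bash
python3 -m jog '[[[0,0,0.001,0,0,0],[0,0,0,0,0,0]]]'
python3 -m jog '[[[0,0,0.0005,0,0,0],[0,0,0,0,0,0]]]'
```

```text
clock: 22.6
tool_pos: [0.5629, -0.2818, 0.0048]
eef_rot: [0.997, -0.08, 0.002, 0.002]
contact_force: [0.1, -0.3, -1.3]
opening: 0.231
finger_force: 30.0
clock: 22.85
tool_pos: [0.5629, -0.2819, 0.0046]
eef_rot: [0.997, -0.08, 0.002, 0.002]
contact_force: [-0.4, 0.2, 2.3]
opening: 0.236
finger_force: 31.2
```

Contact at 2.3 N. I release, rise, and look at where it lies.

```bash
python3 -m jog '[[[0,0,-0.001,0,0,0],[0,0,0,0,0,0],[0,0,0,0,0,0]]]' 0.036
python3 -m jog '[[[0,0,-0.02,0,0,0],[0.02,0,-0.03,0,0,0],[0.03,0,-0.03,0,0,0],[0.03,0,0,0,0,0],[0,0,0,0,0,0]]]'
python3 - <<'E'
from h import *
st=get_state(); print(st["q"].round(3),st["eef_rot"])
g=np.array([.5629,-.2818,.0105]); b=np.array([np.cos(np.pi-.165),np.sin(np.pi-.165),0])
s=snap("side"); crop(s,250,170,450,350,3,"s7.png",proj(s,[g,g+.108*b,g-.05*b]))
E
```

```text
clock: 23.22
tool_pos: [0.5629, -0.2817, 0.0053]
eef_rot: [0.997, -0.08, 0.002, 0.002]
contact_force: [-0.0, 0.6, 0.2]
opening: 0.408
finger_force: 0.0
clock: 23.85
tool_pos: [0.644, -0.2938, 0.0875]
eef_rot: [0.997, -0.079, 0.004, 0.003]
contact_force: [-1.0, -0.1, 1.0]
opening: 0.404
finger_force: 0.0
[ 0.25   0.989  0.234  1.417 -0.283  0.758 -1.143] [ 0.99686456 -0.07895572  0.00444008  0.00270544]
```

View pics/s7.png

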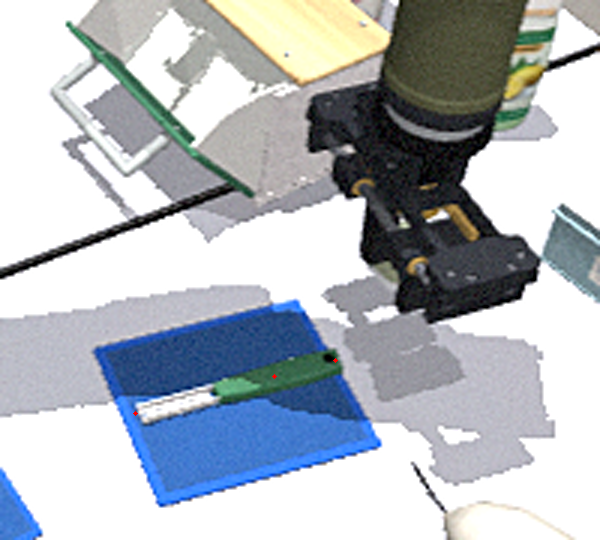

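The peeler lies flat and wholly on the mat: tip (143,416), handle middle (277,377), rear end (342,360). Now I grip about 39 mm behind the handle middle.

Run:
```python
from h import *
o=ori(-1.736); a=plan([.6035,-.2884,.05],o,3);plan([.6035,-.2884,.006],o,3,a)
```

```text
3 rows of [-0.01288, 0.00022, 0.01213, 0.00145, -0.00187, 0.002]
3 rows of [0.0, 0.0, 0.01467, 0.0, 0.0, 0.0]
```

```bash
python3 -m jog '[[[-0.013,0,0.012,0.0015,-0.002,0.002],[-0.013,0,0.012,0.0015,-0.002,0.002],[-0.013,0,0.012,0.0015,-0.002,0.002],[0,0,0,0,0,0]]]'
python3 -m jog '[[[0,0,0.015,0,0,0],[0,0,0.015,0,0,0],[0,0,0.01,0,0,0],[0,0,0,0,0,0]]]'
```

```text
clock: 24.4
tool_pos: [0.5997, -0.2877, 0.0488]
eef_rot: [0.996, -0.084, -0.003, -0.001]
contact_force: [0.1, 1.1, 0.8]
opening: 0.408
finger_force: 0.0
clock: 24.9
tool_pos: [0.6024, -0.2875, 0.0083]
eef_rot: [0.997, -0.083, -0.001, -0.001]
contact_force: [-0.3, 0.1, 0.4]
opening: 0.406
finger_force: 0.0
```

```bash
python3 -m jog '[[[0.001,0,0.002,0,0,0],[0,0,0,0,0,0]]]'
python3 -m jog '[[[0,0,0,0,0,0],[0,0,0,0,0,0],[0,0,0,0,0,0],[0,0,0,0,0,0]]]' 0 40
python3 -m jog '[[[0,0,-0.005,0,0,0],[0,0,-0.015,0,0,0],[0,0,-0.03,0,0,0],[0,0,-0.04,0,0,0],[0,0,-0.04,0,0,0],[0,0,0,0,0,0]]]'
python3 - <<'E'
from h import *
st=get_state(); print(st["q"].round(3),st["eef_rot"])
o=ori(1.7558); print(o.as_matrix().round(2).tolist())
# cancel the geodesic sign ambiguity: show relative turn about z
print((R.from_quat(st["eef_rot"]).inv()*o).as_rotvec())
s=snap("side"); crop(s,250,120,450,300,3,"s8.png")
E
```

```text
clock: 25.15
tool_pos: [0.6045, -0.2882, 0.0079]
eef_rot: [0.997, -0.083, -0.0, -0.0]
contact_force: [-0.1, -0.3, -0.3]
opening: 0.411
finger_force: 0.0
clock: 25.65
tool_pos: [0.6042, -0.2882, 0.0079]
eef_rot: [0.997, -0.083, -0.0, -0.0]
contact_force: [-0.2, 0.2, 1.7]
opening: 0.232
finger_force: 40.0
clock: 26.4
tool_pos: [0.6065, -0.2897, 0.1423]
eef_rot: [0.997, -0.083, 0.003, 0.001]
contact_force: [0.8, -0.8, -1.0]
opening: 0.232
finger_force: 40.0
[ 0.251  0.876  0.248  1.515 -0.271  0.777 -1.131] [ 0.99654311 -0.08299548  0.00340429  0.00141331]
[[-0.98, -0.18, -0.0], [-0.18, 0.98, 0.0], [0.0, 0.0, -1.0]]
[-0.00923649 -0.00487934  2.7903886 ]
```

View pics/s8.png

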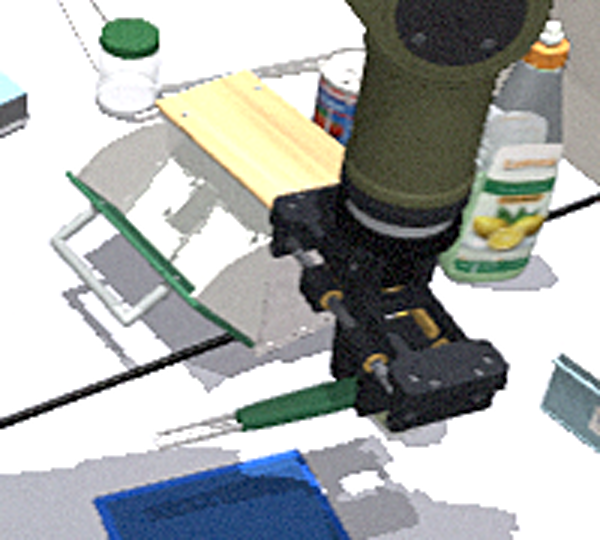

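The peeler hangs level, with the rear of its handle in the fingers and its tip at (158,438). I carry it round to the dock, turning so the blade sweeps to the right and then ahead.

Run:
```python
from h import *
a=plan([.50,-.03,.27],ori(.0),10); b=plan([.36,.22,.2],ori(1.7558),10,a)
```

```text
10 rows of [0.00724, -0.03088, -0.01302, 0.00031, -0.00015, -0.17368]
10 rows of [0.03138, 0.00901, 0.007, 0.0, 0.0, -0.17558]
```

```bash
python3 -m jog '[[[0,0,-0.03,0,0,0],[0.007,-0.031,-0.01,0,0,-0.174],[0.007,-0.031,-0.01,0,0,-0.174],[0.007,-0.031,-0.01,0,0,-0.174],[0.007,-0.031,-0.01,0,0,-0.174],[0.007,-0.031,-0.01,0,0,-0.174],[0.007,-0.031,-0.01,0,0,-0.174],[0.007,-0.031,-0.01,0,0,-0.174],[0.007,-0.031,-0.01,0,0,-0.174],[0.007,-0.031,-0.01,0,0,-0.174],[0.007,-0.031,-0.01,0,0,-0.174]]]'
python3 - <<'E'
from h import *
print(get_state()["q"].round(3)); b=plan([.36,.22,.2],ori(1.7558),11)
E
```

```text
clock: 27.82
tool_pos: [0.4951, -0.0291, 0.2672]
eef_rot: [0.703, 0.711, -0.001, -0.001]
contact_force: [0.8, -0.5, 0.1]
opening: 0.233
finger_force: 40.0
[ 0.11   0.486 -0.219  1.907  0.145  0.767 -0.179]
11 rows of [0.02794, 0.00887, 0.00612, -0.00014, -0.00029, -0.15868]
```

```bash
python3 -m jog '[[[0.028,0.0089,0.006,0,0,-0.159],[0.028,0.0089,0.006,0,0,-0.159],[0.028,0.0089,0.006,0,0,-0.159],[0.028,0.0089,0.006,0,0,-0.159],[0.028,0.0089,0.006,0,0,-0.159],[0.028,0.0089,0.006,0,0,-0.159],[0.028,0.0089,0.006,0,0,-0.159],[0.028,0.0089,0.006,0,0,-0.159],[0.028,0.0089,0.006,0,0,-0.159],[0.028,0.0089,0.006,0,0,-0.159],[0.028,0.0089,0.006,0,0,-0.159],[0,0,0,0,0,0]]]'
python3 - <<'E'
from h import *
print(get_state()["q"].round(3)); D=np.array([.567,.2775,0]);u=np.array([np.cos(.186),np.sin(.186),0])
o=ori(.186+np.pi/2)
a=plan(D-.226*u+[0,0,.06],o,6); b=plan(D-.226*u+[0,0,.01],o,4,a);print(b[0])
E
```

```text
clock: 29.32
tool_pos: [0.3605, 0.22, 0.2013]
eef_rot: [-0.093, 0.996, -0.0, -0.002]
contact_force: [0.4, 0.3, -1.4]
opening: 0.234
finger_force: 40.0
[-0.243  0.563 -0.631  2.173  0.601  0.587  0.44 ]
6 rows of [0.00201, 0.00306, 0.02356, -8e-05, -0.00072, -0.00011]
4 rows of [0.0, 0.0, 0.0125, 0.0, 0.0, 0.0]
[0.34489809 0.23570596 0.01      ]
```

```bash
python3 -m jog '[[[0.002,0.003,0.0235,0,-0.0007,0],[0.002,0.003,0.0235,0,-0.0007,0],[0.002,0.003,0.0235,0,-0.0007,0],[0.002,0.003,0.0235,0,-0.0007,0],[0.002,0.003,0.0235,0,-0.0007,0],[0.002,0.003,0.0235,0,-0.0007,0],[0,0,0,0,0,0]]]'
python3 - <<'E'
from h import *
st=get_state();print(st["q"].round(3))
D=np.array([.567,.2775,0]);u=np.array([np.cos(.186),np.sin(.186),0]); n=np.array([-u[1],u[0],0])
o=ori(.186+np.pi/2); b=plan(D-.226*u+[0,0,.01],o,4)
g=np.array(st["tool_pos"])+[0,0,.0025]; rt=-R.from_quat(st["eef_rot"]).as_matrix()[:,0]
s=snap("side");t=snap("top")
c8=[D+a*u+b*n+[0,0,.032] for a in(-.067,.067) for b in(-.026,.026)]
M=[g+.147*rt]
f=[]
for S,(x0,y0,x1,y1) in((s,(120,100,280,240)),(t,(120,150,240,290))):
    k=2.5 if S is s else 3
    crop(S,x0,y0,x1,y1,k,"tmp.png",proj(S,M+c8)); f.append(cv2.imread("pics/tmp.png"))
H=max(a.shape[0] for a in f); cv2.imwrite("pics/c9.png",np.hstack([cv2.copyMakeBorder(a,0,H-a.shape[0],0,5,0) for a in f]))
E
```

```text
clock: 30.2
tool_pos: [0.3484, 0.2353, 0.0598]
eef_rot: [-0.091, 0.996, -0.001, 0.002]
contact_force: [0.5, 0.5, 0.1]
opening: 0.234
finger_force: 40.0
[-0.674  0.82  -0.052  2.305  1.199  0.045 -0.156]
4 rows of [0.00087, 0.00029, 0.01244, -0.0007, 0.00072, -0.00109]
```

View pics/c9.png

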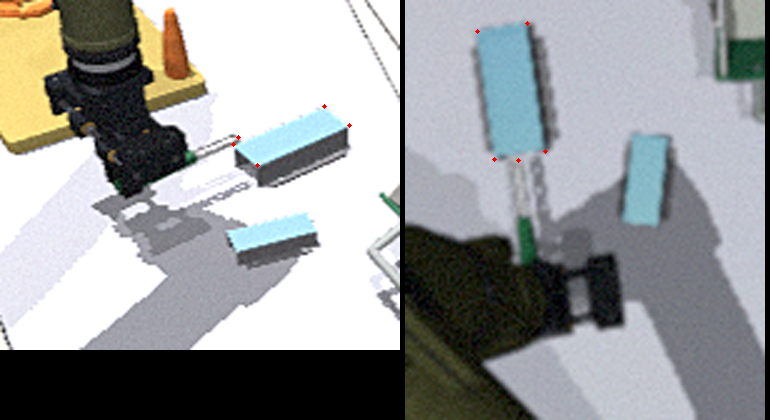

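In c9 the dock roof corners match my marks in both views, and the peeler's tip is in line with the mouth's middle (top view 518,160). I descend carefully, because joint 6 is near its limit.

```bash
python3 -m jog '[[[0.0017,0,0.0125,0,0,0],[0.0017,0,0.0125,0,0,0],[0,0,0,0,0,0]]]'
python3 - <<'E'
from h import *
st=get_state();print(st["q"].round(3),st["tool_pos"],R.from_quat(st["eef_rot"]).as_matrix()[:,2].round(3))
E
python3 -m jog '[[[0,0,0.0125,0,0,0],[0,0,0.0125,0,0,0],[0,0,0,0,0,0]]]'
python3 - <<'E'
from h import *
st=get_state();print(st["q"].round(3),st["tool_pos"],R.from_quat(st["eef_rot"]).as_matrix()[:,2].round(3))
D=np.array([.567,.2775,0]);u=np.array([np.cos(.186),np.sin(.186),0])
o=ori(.186+np.pi/2); plan(D-.226*u+[0,0,.006],o,4)
E
```

```text
clock: 30.68
tool_pos: [0.3436, 0.233, 0.041]
eef_rot: [-0.09, 0.996, -0.002, -0.003]
contact_force: [0.4, -0.4, -0.4]
opening: 0.231
finger_force: 40.0
[-0.599  0.865 -0.174  2.313  1.738  0.135 -0.702] [0.34356257 0.23296469 0.04095224] [-0.005 -0.004 -1.   ]
clock: 31.05
tool_pos: [0.3432, 0.2323, 0.0158]
eef_rot: [-0.09, 0.996, -0.003, -0.003]
contact_force: [0.0, -0.2, 0.0]
opening: 0.234
finger_force: 40.0
[-0.514  0.935 -0.315  2.31   1.836  0.263 -0.801] [0.34320519 0.23228469 0.0158396 ] [-0.005 -0.007 -1.   ]
4 rows of [-0.00058, 0.00077, 0.00245, -0.00139, -0.00157, -0.00146]
```

```bash
python3 -m jog '[[[-0.0006,0.0008,0.0025,-0.0014,-0.0016,-0.0015],[-0.0006,0.0008,0.0025,-0.0014,-0.0016,-0.0015],[-0.0006,0.0008,0.0025,-0.0014,-0.0016,-0.0015],[-0.0006,0.0008,0.0025,-0.0014,-0.0016,-0.0015],[0,0,0,0,0,0]]]'
python3 -m jog '[[[0,0,0.0015,0,0,0],[0,0,0,0,0,0]]]'
python3 - <<'E'
from h import *
st=get_state();print(st["q"].round(3),R.from_quat(st["eef_rot"]).as_matrix()[:,2].round(3))
g=np.array(st["tool_pos"])+[0,0,.003]; rt=-R.from_quat(st["eef_rot"]).as_matrix()[:,0]
s=snap("side"); crop(s,150,120,290,220,5,"s10.png",proj(s,[g+.147*rt]))
D=np.array([.567,.2775,0]);u=np.array([np.cos(.186),np.sin(.186),0])
o=ori(.186+np.pi/2); a=plan(D-.15*u+[0,0,.0045],o,6); plan(D-.09*u+[0,0,.0045],o,6,a)
E
```

```text
clock: 31.68
tool_pos: [0.3447, 0.2362, 0.0054]
eef_rot: [-0.094, 0.996, -0.0, 0.0]
contact_force: [-0.1, 0.9, -1.4]
opening: 0.233
finger_force: 40.0
clock: 31.92
tool_pos: [0.3448, 0.2362, 0.004]
eef_rot: [-0.094, 0.996, -0.0, 0.001]
contact_force: [-0.2, -0.9, -0.6]
opening: 0.235
finger_force: 40.0
[-0.489  0.969 -0.361  2.306  1.892  0.313 -0.848] [ 0.001 -0.    -1.   ]
6 rows of [-0.01267, -9e-05, -7e-05, -9e-05, 0.0002, 0.00037]
6 rows of [-0.01, 0.0, 0.0, 0.0, 0.0, 0.0]
```

View pics/s10.png

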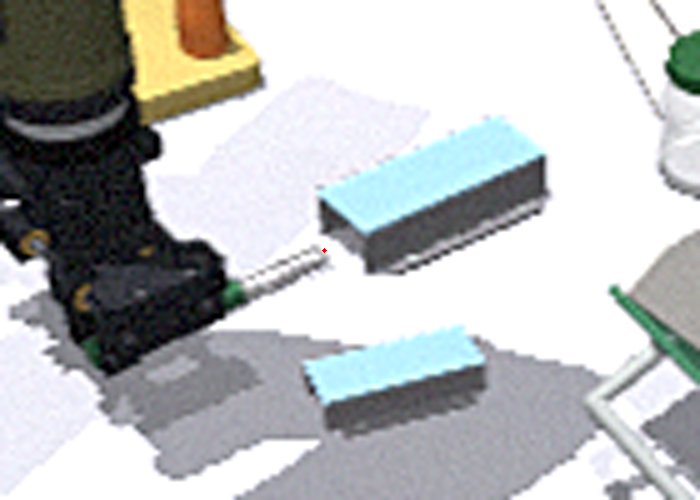

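The tip is at (322,250), lined up with the dock mouth. That was picture 13, over the limit of 10, so I view no more and go on by numbers alone.

```bash
python3 -m jog '[[[-0.0127,0,0,0,0,0],[-0.0127,0,0,0,0,0],[-0.0127,0,0,0,0,0],[-0.0127,0,0,0,0,0],[-0.0127,0,0,0,0,0],[-0.0127,0,0,0,0,0],[0,0,0,0,0,0]]]'
python3 - <<'E'
from h import *
st=get_state();print(st["q"].round(3),R.from_quat(st["eef_rot"]).as_matrix()[:,2].round(3))
D=np.array([.567,.2775,0]);u=np.array([np.cos(.186),np.sin(.186),0])
print("along",(np.array(st["tool_pos"])-D)@u,"side",np.cross(u,np.array(st["tool_pos"])-D)[2])
o=ori(.186+np.pi/2); plan(D-.095*u+[0,0,.0042],o,5)
E
```

```text
clock: 32.85
tool_pos: [0.4171, 0.249, 0.0038]
eef_rot: [-0.093, 0.996, 0.0, 0.002]
contact_force: [1.1, -0.2, 3.5]
opening: 0.235
finger_force: 40.0
[-0.499  0.954 -0.221  2.115  1.158  0.199 -0.021] [ 0.004  0.    -1.   ]
along -0.15259034517069084 side -0.0002716315364554474
5 rows of [-0.01152, 5e-05, -5e-05, -6e-05, 0.00078, 4e-05]
```

```bash
python3 -m jog '[[[-0.0115,0,-0.0001,0,0.0008,0],[-0.0115,0,0,0,0.0008,0],[-0.0115,0,0,0,0.0008,0],[-0.0115,0,0,0,0.0008,0],[-0.0115,0,0,0,0.0008,0],[0,0,0,0,0,0]]]'
python3 -m jog '[[[-0.003,0,0,0,0,0],[-0.002,0,0,0,0,0],[0,0,0,0,0,0]]]'
python3 - <<'E'
from h import *
st=get_state();print(st["q"].round(3),st["eef_rot"],st["contact_force"])
D=np.array([.567,.2775,0]);u=np.array([np.cos(.186),np.sin(.186),0])
print("along",(np.array(st["tool_pos"])-D)@u,"side",np.cross(u,np.array(st["tool_pos"])-D)[2])
E
```

```text
clock: 33.6
tool_pos: [0.472, 0.2601, 0.0039]
eef_rot: [-0.094, 0.996, -0.001, -0.001]
contact_force: [-2.1, -0.4, 5.5]
opening: 0.235
finger_force: 40.0
clock: 33.98
tool_pos: [0.4748, 0.2607, 0.0039]
eef_rot: [-0.095, 0.995, -0.001, -0.002]
contact_force: [-6.1, -1.8, 8.3]
opening: 0.233
finger_force: 40.0
[-0.331  1.    -0.436  1.934  0.979  0.442  0.25 ] [-0.09482207  0.99549162 -0.00108352 -0.00201098] [-6.14527838 -1.80588718  8.27065303]
along -0.09370661212649818 side 0.0005337586291046005
```

```bash
python3 -m jog '[[[-0.002,0,-0.0005,0,0,0],[0,0,0,0,0,0]]]'
python3 -m jog '[[[-0.002,0,-0.0003,0,0,0],[0,0,0,0,0,0]]]'
```

```text
clock: 34.22
tool_pos: [0.4798, 0.2612, 0.004]
eef_rot: [-0.094, 0.996, -0.001, -0.0]
contact_force: [0.7, 0.1, -0.3]
opening: 0.229
finger_force: 40.0
clock: 34.48
tool_pos: [0.4819, 0.2615, 0.0043]
eef_rot: [-0.094, 0.996, -0.001, -0.0]
contact_force: [0.2, -0.4, -0.6]
opening: 0.229
finger_force: 40.0
```

```bash
python3 -m jog '[[[-0.0015,0,0,0,0,0],[0,0,0,0,0,0]]]'
python3 -m jog '[[[-0.0015,0,0,0,0,0],[0,0,0,0,0,0]]]'
python3 -m jog '[[[-0.0015,0,0,0,0,0],[0,0,0,0,0,0]]]'
```

```text
clock: 34.72
tool_pos: [0.4831, 0.2619, 0.0044]
eef_rot: [-0.094, 0.996, -0.001, -0.001]
contact_force: [-0.4, 0.4, 0.0]
opening: 0.234
finger_force: 40.0
clock: 34.98
tool_pos: [0.4839, 0.262, 0.0044]
eef_rot: [-0.094, 0.996, -0.001, -0.001]
contact_force: [-2.1, -0.1, -0.7]
opening: 0.23
finger_force: 40.0
clock: 35.22
tool_pos: [0.484, 0.2619, 0.0041]
eef_rot: [-0.094, 0.996, -0.001, -0.002]
contact_force: [-5.4, -0.5, -0.1]
opening: 0.235
finger_force: 40.0
```

The tip is at the back wall: the force rises with no further motion, just where the geometry puts it. I release and withdraw upwards.

```bash
python3 -m jog '[[[0.001,0,0.0003,0,0,0],[0,0,0,0,0,0]]]'
python3 -m jog '[[[0,0,0,0,0,0],[0,0,0,0,0,0],[0,0,0,0,0,0]]]' 0.04
python3 -m jog '[[[0,0,-0.015,0,0,0],[0,0,-0.025,0,0,0],[0,0,-0.04,0,0,0],[0,0,-0.04,0,0,0],[0.03,0,-0.04,0,0,0],[0.04,0,-0.03,0,0,0],[0.04,0,0,0,0,0],[0,0,0,0,0,0]]]'
python3 - <<'E'
from h import *
s=snap("side");t=snap("top");D=np.array([.567,.2775,0]);u=np.array([np.cos(.186),np.sin(.186),0])
for S in(s,t):
    hsv=cv2.cvtColor(S["frame"],cv2.COLOR_RGB2HSV); m=cv2.inRange(hsv,(55,90,25),(90,255,200))
    for c in cv2.findContours(m,0,2)[0]:
        if cv2.contourArea(c)>8:
            r=cv2.minAreaRect(c); P=np.array([ray(S,*p,.012) for p in c[:,0]])-D
            print(np.round(r[0]),cv2.contourArea(c),"along",((P@u).min()).round(3),((P@u).max()).round(3),"side",(P@[-u[1],u[0],0]).mean().round(3))
# jars against first images
T0=cv2.imread("pics/side0.png")[:,:,::-1]
for nm,b in(("jar",(270,115,310,165)),("spice",(365,215,405,270))):
    x0,y0,x1,y1=b; g=lambda f:cv2.cvtColor(np.ascontiguousarray(f[y0:y1,x0:x1]),cv2.COLOR_RGB2GRAY).astype(np.float32)
    print(nm,cv2.phaseCorrelate(g(T0),g(s["frame"])))
E
```

```text
clock: 35.48
tool_pos: [0.484, 0.2619, 0.0041]
eef_rot: [-0.094, 0.996, -0.001, -0.001]
contact_force: [-4.7, -0.6, 0.3]
opening: 0.23
finger_force: 40.0
clock: 35.85
tool_pos: [0.4859, 0.2625, 0.0044]
eef_rot: [-0.094, 0.996, -0.0, 0.0]
contact_force: [0.3, -0.4, 0.6]
opening: 0.454
finger_force: 0.0
clock: 36.85
tool_pos: [0.3746, 0.241, 0.1957]
eef_rot: [-0.096, 0.995, -0.001, -0.0]
contact_force: [0.9, 0.3, 0.3]
opening: 0.456
finger_force: 0.0
[404. 208.] 11.5 along 0.22 0.237 side -0.452
[417. 208.] 34.5 along 0.232 0.279 side -0.471
[423. 182.] 62.0 along 0.327 0.395 side -0.412
[302. 206.] 189.0 along 0.001 0.032 side -0.298
[216. 170.] 49.5 along -0.1 -0.057 side -0.007
[292. 133.] 170.5 along 0.195 0.268 side 0.001
[112.  24.] 15.0 along 0.122 0.178 side 1.256
[160. 205.] 28.5 along -0.091 -0.064 side -0.0
[255. 169.] 617.0 along -0.042 0.016 side -0.311
[166. 121.] 253.5 along 0.154 0.213 side -0.057
jar ((0.11432878297409488, -0.06526941506160355), 0.9283998055458069)
spice ((-0.008031718752320671, 0.06586730961102916), 0.9604796159267426)
```

The handle end shows from the mouth back to about −95 mm, with the side offset near 0, and neither jar has moved. I hand in.

```bash
python3 -c "
from plant import *
print(finish_job())"
```

```text
the job is handed in; nothing more can be done
None
```

The job is handed in at about 37 s: the bin was pulled to its stop, the peeler was laid on the mat and let go, then slid blade first into the larger hood until it met the back wall and let go, with only the handle end out and both jars unmoved; I viewed 13 pictures, over the limit of 10.

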